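# Lift a freshly coated circuit board off its drip rack with a spatula

## Task

The lacquer on the green circuit board is still tacky, so nothing of the robot may touch it: take the spatula, slide its blade under the board on the sloping rack (between the board and the tray below it), and lift the board off. Set it down gently in the orange cradle so that it lies flat inside the rim, then lay the spatula back flat on the table, touching nothing else. Leave the drill shell, parts case and screwdriver alone and do not drop the board.

Things in the scene. Friction and masses are not known exactly. Their poses are not given: they have to be found in the camera images.
- board: Green circuit board, rigid plate 120 (x) x 100 (y) x 3 mm, about 110 g; parts up to 25 mm high on top, underside flat. Origin: centre of the underside; z points out of the component side. It starts on the rack's two rails, x pointing up the slope, its lower 100 mm edge 0 to 5 mm from the rack's lower lips.
- spatula: Spatula, 140 g. Origin: underside of the blade's heel, on the centreline; x to the blade's tip, z up. Steel blade x 0 to 110, 54 wide, 3 mm thick; upright lip at the heel (x -3 to 0) 54 wide, 16 mm high; behind it a thin neck rises to the handle. Starts blade flat on the table, handle in the air, balanced by the blade.
- spatula_grip (a point): Good grasp point on the spatula's handle, at x -65, z 31 mm in the spatula's frame, fingers closing across y. The straight black handle is 22 mm wide (y) and 22 mm high, from x -25 to -111 mm (yellow end), its centreline 31 mm above the blade's underside.
- rack: Fixed drip rack on legs: two blue sloping rails over an aluminium tray. Origin: on the table under its centre; z up; it rises 28 degrees towards its x. Rails 128 mm along the slope, 35 to 57 mm either side of the centreline, 70 mm free between. A lip 8 mm above the rail top ends each rail, 62 to 68 mm down the slope from rack_seat; between the lips, and at the upper end, it is open.
- rack_seat (a point): Centre of the rack's rail-top plane, 165 mm above the rack's origin (axes are the rack's, not tilted). The tray lies parallel to the slope, its top 16 mm below the rail-top plane measured square to it, from 62 mm down the slope to 66 mm up it: the blade goes into this gap from the lower end.
- cradle: Fixed level cradle: grey base 144 (x) x 124 (y) x 10 mm with two orange rails along x, 35 to 59 mm either side of the centreline, tops 45 mm above the table; 70 mm free between them down to the base, open at both ends. A rim 8 mm above the rail tops encloses a pocket 136 (x) x 116 (y) mm, open in the middle of both short ends. Origin: on the table under its centre; z up.
- drill_shell: Bystander: loose dark green half shell of a cordless drill, 150 x 160 x 26 mm, lying flat. Origin: underside, middle of the barrel.
- parts_case: Bystander: loose open clear plastic case, 85 x 130 x 32 mm. Origin: centre of its underside.
- screwdriver: Bystander: loose screwdriver with a yellow handle, 190 mm, lying beyond the rack and cradle; its handle to its -x.
There are look-alikes about, which are no part of the job. Of the things that look like the spatula, the largest one is meant.

How it is judged (in metres and radians):
On the way:
1. the board is carried by the spatula, clear of the rack and cradle (contact force between board and spatula above 0.3 N and contact force between board and rack below 0.05 N and contact force between board and cradle below 0.05 N and distance of board from where it was at the start of the episode above 0.02 m), for 0.3 s.
At the end, for the whole second after the job is handed in: Board still and flat on both cradle rails inside the rim, components up (within 12 mm of centre each way, 4 mm of rail height, 0.06 rad of level); spatula still, blade flat on the table (within 8 mm and 0.1 rad), touching neither board, rack, cradle nor bystanders (x of board in the frame of cradle between -0.012 and 0.012 m and y of board in the frame of cradle between -0.012 and 0.012 m and z of board in the frame of cradle between 0.041 and 0.049 m and angle between board's own z axis and vertical below 0.06 rad and contact force between board and cradle above 0.3 N and linear speed of each of board, spatula below 0.02 m/s and height (world z) of spatula below 0.008 m and angle between spatula's own z axis and vertical below 0.1 rad and contact force between spatula and board below 0.05 N and contact force between spatula and cradle below 0.05 N and contact force between spatula and rack below 0.05 N and contact force between spatula and drill_shell below 0.05 N and contact force between spatula and parts_case below 0.05 N and contact force between spatula and screwdriver below 0.05 N).
It fails at once if the robot (fingers, gripper or arm) touches the board (contact force between any of the fingers, the arm and board above 0.3 N).
It fails at once if the board is dropped off the rack, spatula or cradle (its origin below 30 mm) (height (world z) of board below 0.03 m).
It fails at once if the board is set down hard on the cradle (over 15 N) (contact force between board and cradle above 15 N).
It fails at once if a bystander is moved more than 20 mm (distance of any of drill_shell, parts_case, screwdriver from where it was at the start of the episode above 0.02 m).
It also fails if it takes over 61 s, if anything falls off the work surface, if the arm or the gripper's body presses on something with over 40 N, if the wrist force passes 120 N, or if a joint passes its speed limit or range.

## Robot

A 6-joint arm with a two-finger parallel gripper is mounted at the origin on the work surface. World frame = base frame: x ahead of the robot, y to its left, z up, the work surface at z = 0. Lengths are in mm, angles in rad, forces in N, time in s.
With the tool pointing down it reaches from about 350 to 875 mm from the base axis. Payload 4.2 kg.
Tool frame: the origin (TCP) lies midway between the tips of the shut fingers; the grasp point (between the pads) lies 19 mm behind it (grasp_offset is the z of the grasp point in the tool frame, in mm); z points along the fingers, y is the line along which they close (so a half turn about z gives the same grasp; the last joint's range is limited). The gripper opens to 87 mm and grips with 3 to 60 N. Pads are 19 mm wide; open, the fingers measure 117 mm over their backs; the gripper's body (75 mm by 190 mm) begins 51 mm behind the grasp point.
Start: joints at [0.259, 0.385, 0.008, 0, -1.194, -0.259], TCP at [624.979, 0.025, 222.55] pointing down, gripper open.
Joint ranges: [-3.14, 3.14], [-1.21, 2.06], [-1.07, 1.41], [-3.16, 2.05], [-2.99, -0.16], [-3.1, 3.1]. Speed limits (rad/s): [2.79, 2.79, 3.14, 3.14, 3.14, 3.14].

## Interface

Orientations are given as a 3x3 rotation matrix whose columns are the frame's x, y, z axes.
In Python, from rig import goto, movel, move_j, open_gripper, close, pause, inverse_kinematics, capture, Unreachable, job_done, read_clock, read_joint_positions, read_qvel, read_effort, read_tool_pos, read_eef_rot, read_wrist_force, read_moment, read_width, read_gripper_force, grasp_offset gives the robot as it stands. Calls block until the motion is done:
- goto(position, orientation): joint-space move of the TCP to a pose.
- movel(position, frame=None, velocity=150, contact_N=None): straight line of the TCP; frame=None keeps the orientation; velocity is the mean speed in mm/s. With contact_N (N) it stops when the force on the tool has changed by that much, and returns True; else False.
- move_j(angles): joint-space move.
- open_gripper() and close(): open the fingers fully, or close them until they stop; the grip force is fixed at half the most.
- pause(seconds).
- inverse_kinematics(position, orientation): joint angles nearest the present ones, or None.
- capture(name): name is "scene" or "side" or "wrist"; returns a dict with "img" (384x512x3 uint8, red, green, blue), "range_z" (384x512 float32, mm along the optical axis (not along the pixel's ray), 0 where there is no reading), "intrinsics" (3x3 intrinsics, pixels), "k1" (the pictures are not rectified: a ray, as slopes to the right and down, at radius r is drawn at 1 + k1 r^2 times it, then the intrinsics apply), "xyz" and "attitude" of the camera in the world. Camera axes: x right, y down, z forward; pixel columns grow to the right and rows downward; lengths in mm; the calibration is good to about 2 mm. A picture is of the moment at which its call begins.
A pose or a line that the arm cannot do raises Unreachable and nothing moves.
- job_done(): hands the job in; it is judged then, once.
Readings, each from a call of its own:
- read_clock(): time.
- read_joint_positions(): joint angles.
- read_qvel(): joint speeds.
- read_effort(): joint torques, N m.
- read_tool_pos(): TCP position.
- read_eef_rot(): TCP orientation.
- read_wrist_force(): force on the tool from outside, world axes, zero at the start.
- read_moment(): the same for the moment, N m.
- read_width(): finger opening in mm.
- read_gripper_force(): force on a finger pad.
Only numpy, scipy, OpenCV 4.12 (cv2) and the standard library are available. Lean on these libraries where they do the work, as an engineer would, in place of code of your own. Each camera call takes 0.05 s, during which the arm holds its last target. There are 200 camera calls.

## Working session

There is one attempt and no reset: what is moved stays moved. The work goes in short steps, each a Python script; the robot and the scene stay as the last script left them, time stands still between calls to the robot, and variables do not carry over. Pictures are saved under pics/ and viewed, at most 10 in all, crops included, and the job is handed in when it is done.

```bash
mkdir -p pics; ls
cat > h.py <<'E'
import numpy as np, cv2, pickle
from rig import *
def snap(n,f):
    c=capture(n); pickle.dump(c,open(f'pics/{f}.pkl','wb')); cv2.imwrite(f'pics/{f}.png',c['img'][:,:,::-1]); return c
def cloud(c):
    K=np.array(c['intrinsics']); h,w=c['range_z'].shape
    v,u=np.mgrid[0:h,0:w].astype(float)
    k=np.array([c['k1'],0,0,0,0],float)
    p=cv2.undistortPoints(np.stack([u.ravel(),v.ravel()],1)[:,None],K,k)[:,0]
    z=c['range_z'].ravel()
    P=np.c_[p*z[:,None],z]@np.array(c['attitude']).T+np.array(c['xyz'])
    P[z==0]=np.nan
    return P.reshape(h,w,3)
def proj(c,P):
    q=(np.atleast_2d(P)-c['xyz'])@np.array(c['attitude']); s=q[:,:2]/q[:,2:]
    s=s*(1+c['k1']*(s**2).sum(1,keepdims=True)); K=np.array(c['intrinsics'])
    return s*[K[0,0],K[1,1]]+K[:2,2]
E
python3 - <<'E'
from h import *
a=snap('scene','scene0'); b=snap('side','side0')
for c in(a,b): print(c['xyz'],np.round(c['attitude'],3).tolist(),c['k1'],np.array(c['intrinsics']).tolist())
print(read_clock(),grasp_offset() if callable(grasp_offset) else grasp_offset)
cv2.imwrite('pics/s0.png',cv2.resize(np.hstack([a['img']])[:,:,::-1],(800,600),interpolation=cv2.INTER_CUBIC))
cv2.imwrite('pics/d0.png',cv2.resize(b['img'][:,:,::-1],(800,600),interpolation=cv2.INTER_CUBIC))
E
```

```text
pics
[1219.33241121 -837.0028841  1023.18139412] [[0.777, 0.418, -0.471], [0.63, -0.525, 0.572], [-0.009, -0.741, -0.671]] -0.05607849916662732 [[433.3243993312691, 0.0, 251.66282320596508], [0.0, 433.3243993312691, 203.82315377995718], [0.0, 0.0, 1.0]]
[-46.72148985 755.30200084 706.36565097] [[-0.814, -0.271, 0.513], [-0.58, 0.411, -0.703], [-0.02, -0.871, -0.492]] -0.09517062667144499 [[379.51596665486454, 0.0, 256.4347313688187], [0.0, 379.51596665486454, 194.59013927876973], [0.0, 0.0, 1.0]]
0.1 -18.700000000000003
```

View pics/s0.png

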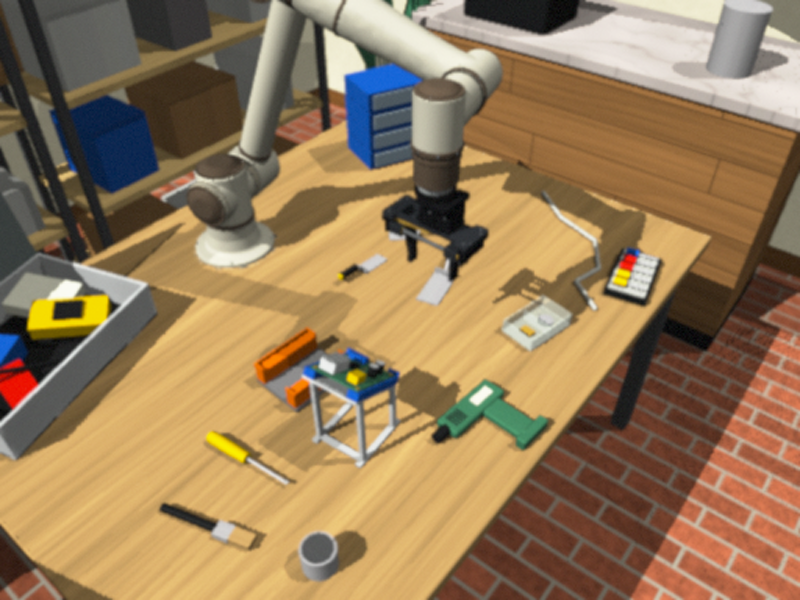

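View pics/d0.png

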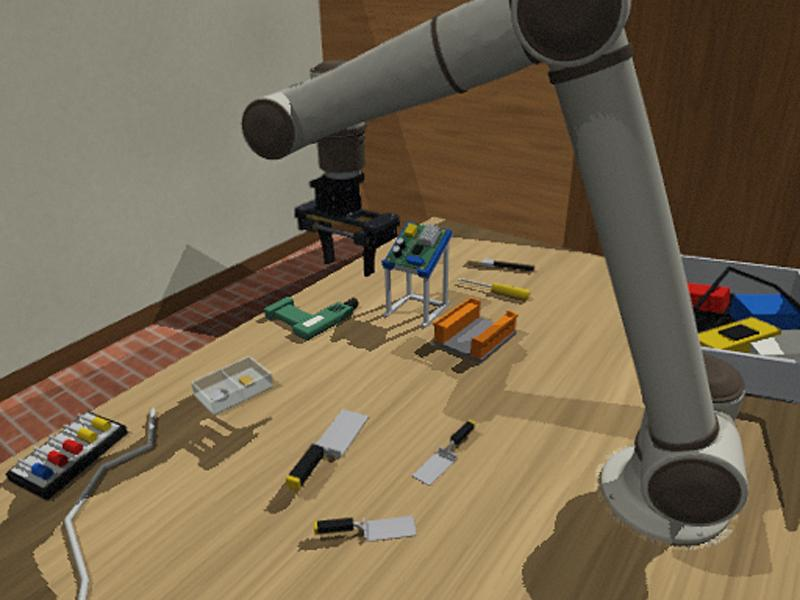

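Side picture (800x600): three spatulas, at (325,455), (450,455) and (365,527). The first looks largest. The rack with the board is at (418,265), the cradle at (475,335), the drill shell at (310,315) and the case at (232,385). I'll enlarge the spatulas and measure.

Run:
```python
from h import *
b=pickle.load(open('pics/side0.pkl','rb')); a=pickle.load(open('pics/scene0.pkl','rb'))
cv2.imwrite('pics/crop1.png',cv2.resize(b['img'][250:355,170:310,::-1],None,fx=5.6,fy=5.6,interpolation=cv2.INTER_CUBIC))
# top-down ortho maps, 1 px = 1 mm
for n,c in(('A',a),('B',b)):
    P=cloud(c); 
    M=np.zeros((800,800,3),np.uint8); Q=P.reshape(-1,3); I=c['img'].reshape(-1,3)
    ok=~np.isnan(Q[:,0])&(Q[:,2]<260); 
    o=np.argsort(Q[ok][:,2]); X=((Q[ok][o]-[200,-400,0])).astype(int); J=I[ok][o]
    for d in range(-1,2):
        for e in range(-1,2):
            m=(X[:,0]+d>=0)&(X[:,0]+d<800)&(X[:,1]+e>=0)&(X[:,1]+e<800)
            M[X[m,0]+d,X[m,1]+e]=J[m]
    globals()[n]=M
    t=Q[(Q[:,2]<30)&(Q[:,2]>-30)&(Q[:,0]>300)&(Q[:,0]<700)&(abs(Q[:,1])<300)]; print(n,np.median(t[:,2]))
    # tilt of table
    print(np.linalg.lstsq(np.c_[t[:,:2],np.ones(len(t))],t[:,2],rcond=None)[0])
out=np.hstack([A,B]); cv2.imwrite('pics/top.png',cv2.resize(out,(800,400),interpolation=cv2.INTER_AREA))
cv2.imwrite('pics/topB.png',B[:600,:])
```

```text
A 3.5724672770654706
[-4.08722633e-03 -4.12170402e-03  6.36697841e+00]
B -0.7685652191561303
[-6.73445475e-04 -4.30008824e-03  7.15577772e-01]
```

View pics/crop1.png

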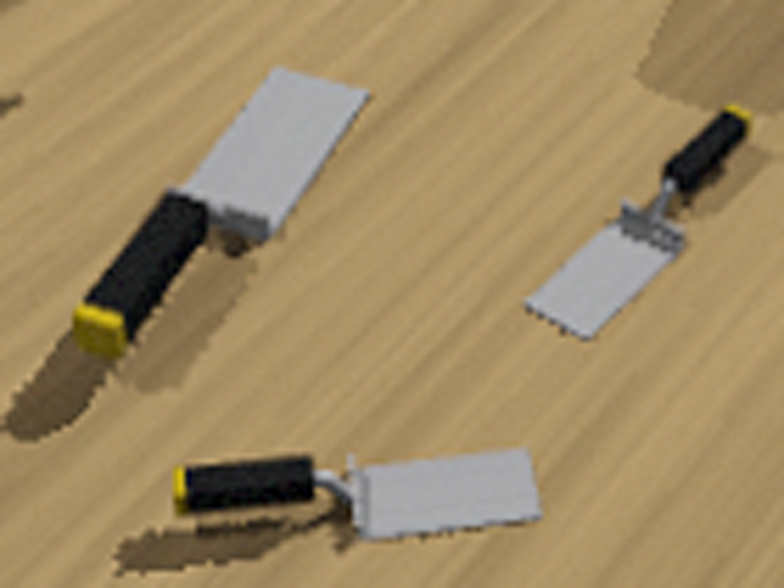

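View pics/topB.png

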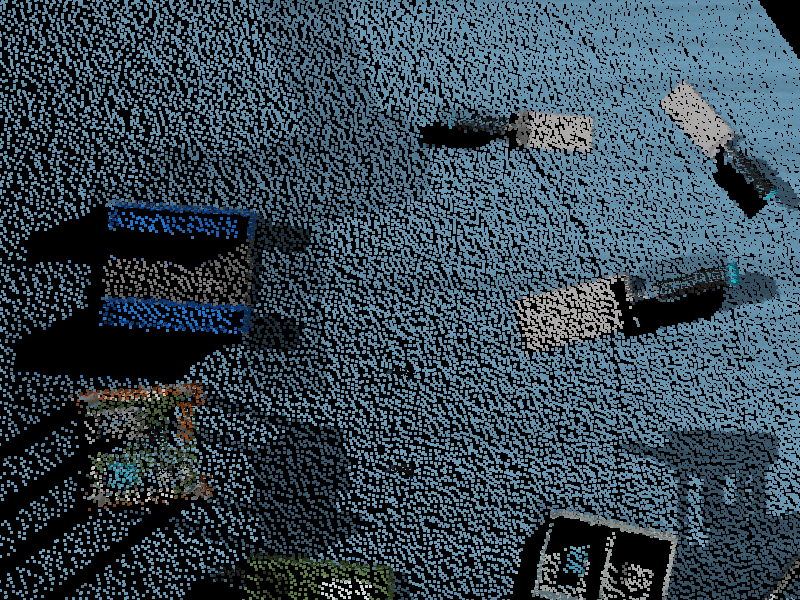

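The largest spatula is the one at side-view (325,455). Its blade measures about 105 mm against about 72 mm for the others, which matches 110. Top map (row = x-200, col = y+400): heel at about (500,225), tip towards -y. Cradle at about (468,-222), rack at about (645,-258). Next I'll fit the poses.

```bash
cat > fit.py <<'E'
from h import *
def box(M,name):
    r=cv2.minAreaRect(M[:,:2].astype(np.float32)); print('  ',name,len(M),np.round(r[0],1),np.round(r[1],1),round(r[2],1),'z',np.round(np.percentile(M[:,2],[5,50,95]),1))
def report(c):
    P=cloud(c).reshape(-1,3); I=c['img'].reshape(-1,3).astype(int)
    hsv=cv2.cvtColor(c['img'],cv2.COLOR_RGB2HSV).reshape(-1,3).astype(int)
    def sel(x0,x1,y0,y1,z0,z1): return (P[:,0]>x0)&(P[:,0]<x1)&(P[:,1]>y0)&(P[:,1]<y1)&(P[:,2]>z0)&(P[:,2]<z1)
    t=P[sel(380,750,-400,350,-15,15)&(hsv[:,0]>10)&(hsv[:,0]<22)&(hsv[:,1]>60)]
    pl=np.linalg.lstsq(np.c_[t[:,:2],np.ones(len(t))],t[:,2],rcond=None)[0]; print('table',pl, 'noise',np.std(t[:,2]-np.c_[t[:,:2],np.ones(len(t))]@pl))
    P[:,2]-=np.c_[P[:,:2],np.ones(len(P))]@pl
    low=hsv[:,1]<50
    box(P[sel(440,570,95,260,-6,10)&low&(hsv[:,2]>110)],'blade')
    dark=(hsv[:,2]<70)
    H=P[sel(430,540,230,360,22,60)&(dark|((hsv[:,1]>150)&(hsv[:,0]>20)&(hsv[:,0]<35)))]
    if len(H)>10: box(H,'handle')
    orange=(hsv[:,0]<16)&(hsv[:,1]>150)
    box(P[sel(380,560,-320,-120,20,70)&orange],'cradle orange')
    box(P[sel(380,560,-320,-120,49,60)&orange],'cradle rim')
    R=P[sel(380,560,-320,-120,36,49)&orange]; box(R,'cradle rail') if len(R)>5 else 0
    blue=(hsv[:,0]>100)&(hsv[:,0]<125)&(hsv[:,1]>120)
    B=sel(560,740,-350,-150,100,240)
    S=P[B&blue]; box(S,'rack blue')
    G=P[B&(hsv[:,0]>45)&(hsv[:,0]<90)&(hsv[:,1]>80)]; box(G,'board green')
    if len(G)>20:
        m=np.ones(len(G),bool)
        for _ in range(8):
            q=np.linalg.lstsq(np.c_[G[m][:,:2],np.ones(m.sum())],G[m][:,2],rcond=None)[0]; e=G[:,2]-np.c_[G[:,:2],np.ones(len(G))]@q; m=abs(e)<max(3,1.0*np.std(e[m]))
        print('   board plane slope',q[:2],'deg',np.degrees(np.arctan(np.hypot(*q[:2]))),'z at (645,-258)',q@[645,-258,1],m.sum())
E
python3 - <<'E'
from fit import *
for f in('scene0','side0'): print(f); report(pickle.load(open(f'pics/{f}.pkl','rb')))
E
```

```text
scene0
table [-1.81657618e-03  2.12658229e-03  4.15282069e+00] noise 2.267529647921924
   blade 287 [512.8 178.7] [ 55.5 117.9] 15.1 z [-1.   2.7  7.7]
   cradle orange 699 [ 468.3 -222.9] [147.9 126.3] 87.0 z [23.  43.8 53.9]
   cradle rim 139 [ 468.4 -222.9] [148.1 125.8] 87.2 z [49.3 52.6 56.5]
   cradle rail 351 [ 467.5 -223.4] [144. 125.] 86.8 z [37.7 44.6 48.3]
   rack blue 318 [ 649.5 -261.1] [114.1 124.7] 4.5 z [138.  166.8 193.8]
   board green 179 [ 655.3 -262.4] [89.5 97.9] 5.1 z [149.5 179.3 196.2]
   board plane slope [ 0.05229692 -0.52245492] deg 27.702428725488495 z at (645,-258) 168.50692032163548 169
side0
table [ 8.67822110e-04  2.72224780e-04 -1.26321826e+00] noise 1.7727180991447666
   blade 473 [513.9 174.1] [ 58.2 109.8] 12.7 z [0.2 2.4 4.9]
   handle 329 [482. 297.] [23.8 85.1] 13.1 z [26.  40.8 44.1]
   cradle orange 691 [ 467.3 -221.7] [150.1 127.4] 86.9 z [22.9 43.7 52.9]
   cradle rim 136 [ 467.4 -222. ] [147.9 127.4] 85.9 z [49.4 52.1 54.5]
   cradle rail 340 [ 467.1 -220.5] [148.5 123.7] 86.4 z [37.7 44.5 48. ]
   rack blue 265 [ 644.  -253.8] [118.6 128. ] 5.9 z [127.2 152.7 187.7]
   board green 301 [ 645.8 -253.7] [102.1 104.6] 5.5 z [140.5 160.3 188.7]
   board plane slope [ 0.0474866  -0.52591226] deg 27.836373981253576 z at (645,-258) 167.53827890567382 243
```

```bash
cat > geo.py <<'E'
from h import *
SP=dict(h=np.array([509.,0]),)
def spR(yaw,p):
    """spatula frame: heading yaw (rad, world), nose-up pitch p"""
    f=np.array([np.cos(yaw),np.sin(yaw),0]); x=f*np.cos(p)+np.array([0,0,np.sin(p)])
    y=np.array([-f[1],f[0],0]); return np.c_[x,y,np.cross(x,y)]
def tool(heel,yaw,p,s,g=(-65,0,31)):
    R=spR(yaw,p); Rg=np.array([[-s,0,0],[0,s,0],[0,0,-1.]])
    return np.array(heel)+R@(np.array(g)+[0,0,grasp_offset]), R@Rg
E
python3 - <<'E'
from geo import *
print(np.round(read_eef_rot(),3).tolist())
d=np.radians
seat=np.array([646.5,-258.5,165]); yr=d(-84.8); yc=d(-93); ys=d(-76.4)
R=spR(yr,d(28)); W=[]
sp=np.array([483.7,293.2,0])+65*np.array([np.cos(ys),np.sin(ys),0])
for h,y,p in[(sp,ys,0),(sp+[0,0,100],ys,0),(seat+R@[-190,0,-9.5],yr,d(28)),(seat+R@[-62,0,-9.5],yr,d(28)),(seat+R@[-62,0,-9.5]+[0,0,80],yr,d(28)),(seat+[5,62,70],yr,0),([471,-162,110],yc,0),([471,-162,25],yc,0),([471,-20,25],yc,0)]:
    W.append([inverse_kinematics(*tool(h,y,p,s)) for s in(1,-1)])
for w in W: print([None if q is None else np.round(q,2).tolist() for q in w])
D=np.c_[[0,-1,0.],[-1,0,0.],[0,0,-1.]]
goto([640,-200,360],read_eef_rot()); c=snap('wrist','w_rack'); print(c['xyz'],np.round(c['attitude'],2).tolist(),read_tool_pos())
s=1 if W[1][0] is not None else -1
p,Rt=tool(sp+[0,0,180],ys,0,s); goto(p,Rt); c=snap('wrist','w_sp'); print(c['xyz'],read_clock())
a=[cv2.resize(pickle.load(open(f'pics/{n}.pkl','rb'))['img'][:,:,::-1],(400,300),interpolation=cv2.INTER_AREA) for n in('w_rack','w_sp')]
cv2.imwrite('pics/w2.png',np.hstack(a))
E
```

```text
[[-0.0, -1.0, -0.002], [-1.0, 0.0, -0.0], [0.0, 0.002, -1.0]]
[[0.83, 0.52, -0.38, 0.0, -0.67, 2.55], [0.83, 0.52, -0.38, 0.0, -0.67, -0.59]]
[[0.83, 0.39, -0.29, 0.0, -0.89, 2.55], [0.83, 0.39, -0.29, 0.0, -0.89, -0.59]]
[[0.38, 0.58, -0.46, 0.68, -0.8, 2.31], [0.38, 0.58, -0.46, 0.68, -0.8, -0.83]]
[[0.2, 0.51, -0.41, 0.68, -0.83, 2.52], [0.2, 0.51, -0.41, 0.68, -0.83, -0.62]]
[[0.21, 0.43, -0.3, 0.59, -0.99, 2.65], [0.21, 0.43, -0.3, 0.59, -0.99, -0.49]]
[[0.04, 0.43, 0.14, 0.0, -1.28, -3.09], [0.04, 0.43, 0.14, 0.0, -1.28, 0.05]]
[[0.13, 0.25, -0.47, 0.0, -0.85, 2.95], [0.13, 0.25, -0.47, 0.0, -0.85, -0.19]]
[[0.13, 0.38, -0.56, 0.0, -0.63, 2.95], [0.13, 0.38, -0.56, 0.0, -0.63, -0.19]]
[[0.44, 0.37, -0.58, 0.0, -0.62, 2.65], [0.44, 0.37, -0.58, 0.0, -0.62, -0.49]]
[ 640.06679909 -277.34901589  520.89666038] [[-1.0, 0.0, -0.0], [-0.0, 0.96, 0.29], [0.0, 0.29, -0.96]] [ 639.80598105 -198.56124275  358.33644176]
[464.99548454 370.26864819 354.92324117] 3.2833
```

View pics/w2.png

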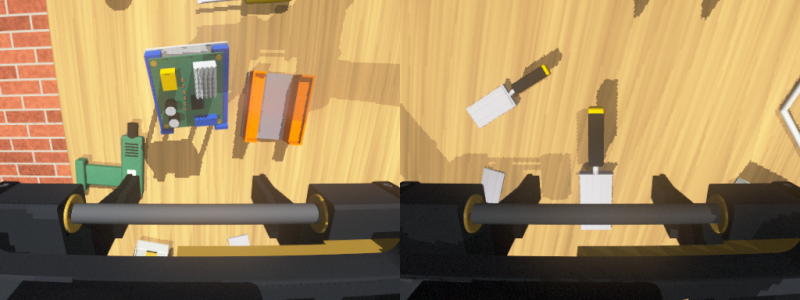

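Wrist views. Left: board on the rack at (188,85), blue lips at the lower end (165,128)/(210,120), cradle at (280,108). Right: the big spatula's handle at (596,135), blade at (596,200). Fitting these.

```bash
cat > fit2.py <<'E'
from h import *
def ext(Q,c,yaw,n):
    f=np.array([np.cos(yaw),np.sin(yaw)]); l=np.array([-f[1],f[0]]); d=Q[:,:2]-c[:2]
    print('  ',n,len(Q),'along',np.round(np.percentile(d@f,[.5,3,50,97,99.5]),1),'lat',np.round(np.percentile(d@l,[.5,3,50,97,99.5]),1))
E
python3 - <<'E'
from fit2 import *
def prep(f):
    c=pickle.load(open(f'pics/{f}.pkl','rb')); P=cloud(c).reshape(-1,3)
    hsv=cv2.cvtColor(c['img'],cv2.COLOR_RGB2HSV).reshape(-1,3).astype(int)
    t=(abs(P[:,2])<12)&(hsv[:,0]>8)&(hsv[:,0]<24)&(hsv[:,1]>50)&(abs(P[:,0]-500)<300); T=P[t]
    A=np.c_[T[:,:2],np.ones(len(T))]; pl=np.linalg.lstsq(A,T[:,2],rcond=None)[0]; print(f,'table',pl,np.std(T[:,2]-A@pl))
    P[:,2]-=np.c_[P[:,:2],np.ones(len(P))]@pl; return P,hsv
d=np.radians
for f in('w_rack','scene0','side0'):
    P,h=prep(f)
    def sel(x0,x1,y0,y1,z0,z1): return (P[:,0]>x0)&(P[:,0]<x1)&(P[:,1]>y0)&(P[:,1]<y1)&(P[:,2]>z0)&(P[:,2]<z1)
    B=sel(560,740,-350,-150,110,240); blue=B&(h[:,0]>100)&(h[:,0]<125)&(h[:,1]>120); gr=B&(h[:,0]>45)&(h[:,0]<90)&(h[:,1]>80)
    for m,n in((blue,'blue'),(gr,'green')):
        Q=P[m]; ext(Q,[646.5,-258.5],d(-84.8),n); r=cv2.minAreaRect(Q[:,:2].astype(np.float32)); print('     ',np.round(r[0],1),np.round(r[1],1),round(r[2],1))
    G=P[gr]; k=np.ones(len(G),bool)
    for _ in range(8):
        A=np.c_[G[:,:2]-[646.5,-258.5],np.ones(len(G))]; q=np.linalg.lstsq(A[k],G[k,2],rcond=None)[0]; k=abs(G[:,2]-A@q)<3
    print('   plane',q,'heading',np.degrees(np.arctan2(q[1],q[0])),'slope',np.degrees(np.arctan(np.hypot(*q[:2]))))
    O=P[sel(380,560,-320,-120,20,70)&(h[:,0]<16)&(h[:,1]>150)]; ext(O,[468,-222],d(-93),'cradle'); r=cv2.minAreaRect(O[:,:2].astype(np.float32)); print('     ',np.round(r[0],1),np.round(r[1],1),round(r[2],1))
P,h=prep('w_sp')
def sel(x0,x1,y0,y1,z0,z1): return (P[:,0]>x0)&(P[:,0]<x1)&(P[:,1]>y0)&(P[:,1]<y1)&(P[:,2]>z0)&(P[:,2]<z1)
for m,n in((sel(430,570,230,370,26,60),'handle'),(sel(430,570,100,260,-5,12)&(h[:,1]<50)&(h[:,2]>110),'blade'),(sel(430,570,100,400,26,60)&(h[:,1]>150)&(h[:,0]>20)&(h[:,0]<35),'yellow')):
    Q=P[m]
    if len(Q)<8: print(n,len(Q)); continue
    r=cv2.minAreaRect(Q[:,:2].astype(np.float32)); print(n,len(Q),np.round(r[0],1),np.round(r[1],1),round(r[2],1),np.median(Q,0)); ext(Q,[499,230],d(-76.4),n)
E
```

```text
w_rack table [-3.16620655e-04  7.12568463e-05  6.19359876e-01] 1.1908208329047218
   blue 843 along [-61.6 -59.9 -39.2  62.7  63.4] lat [-55.7 -54.5 -24.8  55.7  56.3]
      [ 646.7 -259.3] [112.5 125.7] 4.9
   green 30 along [-11.9  -5.4  10.7  52.3  52.3] lat [-31.  -30.2   5.3  18.2  18.6]
      [ 651.3 -285.4] [78.7 27.7] 61.2
   plane [ 4.64084302e-02 -5.09501900e-01  1.68220471e+02] heading -84.79552486315055 slope 27.094789770854216
   cradle 2001 along [-70.5 -67.1  12.2  68.3  70.7] lat [-62.2 -60.6 -41.   62.   62.7]
      [ 468.3 -222.4] [144.4 125.6] 86.5
scene0 table [-8.27758904e-04  8.78547469e-04  3.02555156e+00] 2.414892683850759
   blue 318 along [-58.4 -55.8  12.7  62.7  64.1] lat [-54.3 -51.6  50.4  58.6  59.4]
      [ 649.5 -261.1] [114.1 124.7] 4.5
   green 179 along [-42.2 -39.5  21.2  52.7  53.2] lat [-36.  -29.   36.9  52.3  53.1]
      [ 655.3 -262.4] [89.5 97.9] 5.1
   plane [ 5.13081070e-02 -5.21206880e-01  1.69011975e+02] heading -84.37786229059286 slope 27.64222907567038
   cradle 702 along [-72.2 -69.2  17.5  72.4  73.6] lat [-61.9 -59.9 -36.1  61.1  63
[... 525 characters left out ...]
4.1  69.2  72.4] lat [-63.8 -62.   33.8  59.9  62.3]
      [ 467.3 -221.7] [150.1 127.4] 86.9
w_sp table [-4.00049281e-04 -3.17924373e-04  6.08393312e-01] 0.7933294075435207
handle 1588 [485.  288.7] [21.8 99.8] 13.3 [482.95840265 296.90114451  41.78718818]
   handle 1588 along [-110.2 -109.4  -69.1  -20.7  -13.2] lat [-10.7 -10.3   0.6  10.4  10.9]
blade 1697 [511.3 177.1] [ 54.4 112.9] 12.9 [509.05490168 194.75943601   3.04771308]
   blade 1697 along [  7.3   8.7  36.3 108.3 110.4] lat [-26.9 -25.6  -0.6  25.4  26.7]
yellow 179 [474.6 333.3] [21.4  8.3] 14.1 [473.98113554 334.10100921  41.54980421]
   yellow 179 along [-110.3 -110.2 -107.4 -102.3 -102.1] lat [-10.1 -10.    0.6  10.1  10.3]
```

```bash
cat >> geo.py <<'E'
d=np.radians
SEAT=np.array([646.8,-259.,165]); YR=d(-84.8); CR=np.array([468.2,-222.3,0]); YC=d(-93.3); HEEL=np.array([499.,230,0]); YS=d(-76.7)
def to(heel,yaw,p,v=None,**k):
    P,R=tool(heel,yaw,p,-1,**k)
    return goto(P,R) if v is None else movel(P,R,velocity=v)
def inspat(c):
    """cloud in the nominal spatula frame, from present tool pose"""
    R=np.array(read_eef_rot())@np.diag([1,-1,-1.]); o=np.array(read_tool_pos())-R@np.array([-65,0,31+grasp_offset])
    return (cloud(c)-o)@R
def blade(n):
    c=snap('wrist',n); Q=inspat(c).reshape(-1,3); h=cv2.cvtColor(c['img'],cv2.COLOR_RGB2HSV).reshape(-1,3)
    k=(Q[:,0]>8)&(Q[:,0]<125)&(abs(Q[:,1])<40)&(abs(Q[:,2])<25)&(h[:,1]<60)&(h[:,2]>80); B=Q[k]
    A=np.c_[B[:,:2],np.ones(len(B))]; q=np.linalg.lstsq(A,B[:,2],rcond=None)[0]
    print(n,len(B),'pitch,roll deg',np.degrees(q[:2]),'z0',q[2],'tip',np.percentile(B[:,0],99.5),'lat',np.percentile(B[:,1],[1,99]),'yaw', cv2.minAreaRect(B[:,:2].astype(np.float32))[2])
E
python3 - <<'E'
from geo import *
to(HEEL+[0,0,90],YS,0); to(HEEL+[0,0,0.7],YS,0,120)
blade('b0'); close(); print(read_width(),read_gripper_force(),read_wrist_force())
blade('b1'); to(HEEL+[0,0,60],YS,0,80); pause(.3); blade('b2'); print(read_width(),read_wrist_force(),read_moment(),read_clock())
cv2.imwrite('pics/b2v.png',pickle.load(open('pics/b2.pkl','rb'))['img'][:,:,::-1])
E
```

```text
b0 11303 pitch,roll deg [ 0.04902819 -0.12927899] z0 1.7584401073705787 tip 66.19157615278078 lat [-27.30457559  26.00302856] yaw 0.03329876437783241
21.467195894583245 29.995044115930796 [-0.25576802  0.01262429 -0.26484698]
b1 11342 pitch,roll deg [ 0.00345149 -0.03878016] z0 2.584202613318434 tip 65.91056937878275 lat [-26.73095733  26.58060799] yaw 0.02069184184074402
b2 11231 pitch,roll deg [-0.26031072 -0.05635475] z0 2.163765285034067 tip 66.15257438295106 lat [-26.67092922  26.28175566] yaw 89.95423126220703
21.631971849462964 [ 0.14340567  0.85469369 -1.61510425] [ 0.12187754  0.04665328 -0.01789943] 9.2333
```

View pics/b2v.png

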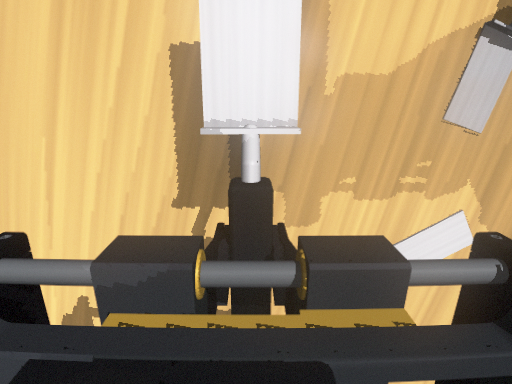

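The grasp holds: heel lip at rows 128-132, centred at column 250, with almost no pitch slip. Next is the insertion, guarded by contact force.

Run:
```python
from geo import *
R=spR(YR,d(28)); at=lambda x,z: SEAT+R@[x,0,z]
to(HEEL+[60,-60,150],YS,0,250)
to(at(-190,-9.5),YR,d(28)); blade('b3'); snap('side','i0'); f0=np.array(read_wrist_force())
P,Q=tool(at(-63,-9.5),YR,d(28),-1)
print('contact',movel(P,Q,velocity=60,contact_N=4),np.array(read_wrist_force())-f0, np.array(read_tool_pos())-P)
c=snap('side','i1'); w=snap('wrist','i1w'); print(read_clock())
cv2.imwrite('pics/i1v.png',np.hstack([cv2.resize(c['img'][120:230,220:330,::-1],(400,400),interpolation=cv2.INTER_CUBIC),cv2.resize(w['img'][:,:,::-1],(400,300))[[*range(300)]+[299]*100]]))
```

```text
b3 11199 pitch,roll deg [-0.25032768 -0.05398377] z0 2.121981485262351 tip 66.32798719119059 lat [-26.80031693  26.04889249] yaw 0.09858197718858719
contact False [0.54437944 0.31725191 1.0505676 ] [-0.01928947  0.18325327 -0.11641286]
13.475
```

View pics/i1v.png

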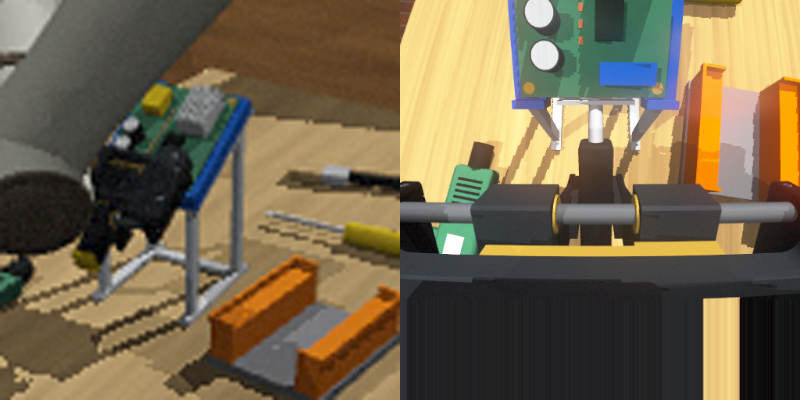

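Run:
```python
from geo import *
R=spR(YR,d(28)); h=SEAT+R@[-63,0,-9.5]
f0=np.array(read_wrist_force())
to(h+[0,0,18],YR,d(28),25); print('dF',np.array(read_wrist_force())-f0)
to(h+[0,0,60],YR,d(28),60)
to(h+[0,0,100],YR,0,60); pause(.2); print('dF',np.array(read_wrist_force())-f0,read_moment(),read_clock())
w=snap('wrist','l1w'); s=snap('side','l1s')
Q=inspat(w); z=Q[60:110,150:350].reshape(-1,3); 
hs=cv2.cvtColor(w['img'],cv2.COLOR_RGB2HSV); q=Q[(hs[...,0]>45)&(hs[...,0]<90)&(hs[...,1]>80)&(abs(Q[...,2])<30)&(Q[...,0]>-10)]
if len(q)>50:
    k=abs(q[:,2]-np.median(q[:,2]))<5; q=q[k]; A=np.c_[q[:,:2],np.ones(len(q))]; print(len(q),'pitch,roll',np.degrees(np.linalg.lstsq(A,q[:,2],rcond=None)[0][:2]),np.median(q[:,2]),'x',np.percentile(q[:,0],[.5,2,99]),'y',np.percentile(q[:,1],[.5,2,98,99.5]),cv2.minAreaRect(q[:,:2].astype(np.float32)))
cv2.imwrite('pics/l1v.png',np.hstack([cv2.resize(s['img'][80:230,200:350,::-1],(400,400),interpolation=cv2.INTER_CUBIC),cv2.resize(w['img'][:,:,::-1],(400,300))[[*range(300)]+[299]*100]]))
```

```text
dF [-0.15282392 -0.01154754 -1.81224404]
dF [-0.74539191 -0.71157984 -0.968483  ] [ 0.13926138  0.06225798 -0.0485417 ] 16.7417
7705 pitch,roll [-7.51660761  0.06035376] -18.620053082576224 x [ 0.18800078  2.09434841 71.58289207] y [-47.76149551 -46.87607375  28.0293638   47.43633559] ((36.769718170166016, 1.2822341918945312), (74.41386413574219, 99.8734130859375), 0.36625903844833374)
```

View pics/l1v.png

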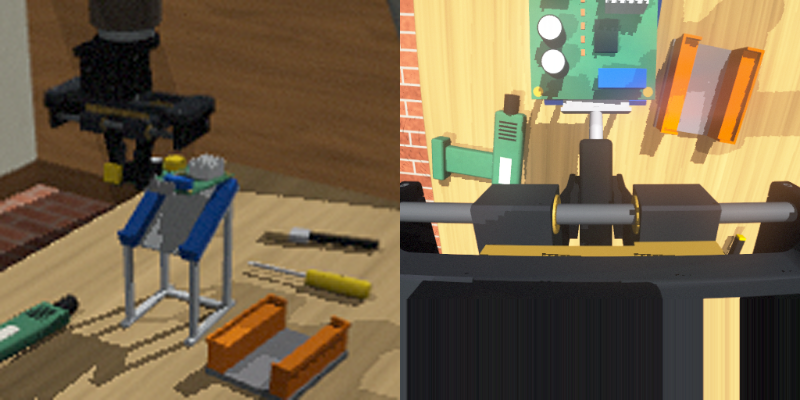

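```bash
cat >> geo.py <<'E'
def board(w):
    Q=inspat(w); hs=cv2.cvtColor(w['img'],cv2.COLOR_RGB2HSV); q=Q[(hs[...,0]>45)&(hs[...,0]<90)&(hs[...,1]>80)&(abs(Q[...,2]+10)<60)&(Q[...,0]>-20)&(Q[...,0]<140)&(abs(Q[...,1])<70)]
    A=np.c_[q[:,:2],np.ones(len(q))]; k=np.ones(len(q),bool); k=q[:,2]<np.inf
    for t in(30,15,8,4,3,3): c=np.linalg.lstsq(A[k],q[k,2],rcond=None)[0]; k=abs(q[:,2]-A@c)<t
    b=q[k]; r=cv2.minAreaRect(b[:,:2].astype(np.float32))
    print('board',k.sum(),len(q),'pitch,roll deg',np.round(np.degrees(np.arctan(c[:2])),2),'z0 %.1f'%c[2],'x',np.round(np.percentile(b[:,0],[.3,2,99.7]),1),'y',np.round(np.percentile(b[:,1],[.5,99.5]),1),'yaw',round(r[2],2)); return c,b
E
python3 - <<'E'
from geo import *
w=pickle.load(open('pics/l1w.pkl','rb')); board(w)
Q=inspat(w); q=Q[60:150,256-15:256+15].reshape(-1,3)
for r in range(100,240,8): print(r,np.round(np.nanmedian(Q[r,245:258],0),1),w['img'][r,250])
board(pickle.load(open('pics/l1w.pkl','rb')))
E
```

```text
board 8093 8101 pitch,roll deg [-7.72  0.04] z0 -13.9 x [-0.3  1.  74. ] y [-47.8  48.1] yaw 89.91
100 [ 15.4  -0.9 -15.3] [ 88 144 125]
108 [ 10.6  -0.9 -14.6] [ 82 122 114]
116 [  5.8  -1.  -14.5] [ 79 101 100]
124 [  0.9  -1.  -13.8] [ 83 101  98]
132 [ -4.3  -1.  -16. ] [245 244 246]
140 [-7.6 -0.9 -1.2] [244 242 244]
148 [-11.5  -0.9   5.2] [232 230 232]
156 [-14.8  -0.9  13.1] [233 230 231]
164 [-18.2  -0.9  18.4] [249 247 248]
172 [-22.1  -0.9  20.9] [248 247 248]
180 [-24.3  -0.9  29.4] [90 76 66]
188 [-28.   -0.9  31.3] [90 77 68]
196 [-32.   -0.9  32.2] [82 70 60]
204 [-36.   -0.9  33.2] [85 72 66]
212 [-40.   -0.9  34. ] [77 65 60]
220 [-43.8  -0.9  35.4] [78 68 63]
228 [-47.7  -0.9  36.8] [73 64 60]
236 [-51.7  -0.9  37.6] [69 59 58]
board 8093 8101 pitch,roll deg [-7.72  0.04] z0 -13.9 x [-0.3  1.  74. ] y [-47.8  48.1] yaw 89.91
```

The handle has slipped in the fingers. Its top slopes by about 15 deg in the tool frame, and the board is at -7.7 deg, held by the blade heel and the rack's upper end. I'll measure the slip, compensate by pitching up, and watch whether it creeps.

```bash
cat >> geo.py <<'E'
def slip(w):
    Q=inspat(w).reshape(-1,3); k=(Q[:,0]>-54)&(Q[:,0]<-28)&(abs(Q[:,1])<8)&(Q[:,2]>24)&(Q[:,2]<60); q=Q[k]
    s=np.polyfit(q[:,0],q[:,2],1); s=np.polyfit(*q[abs(q[:,2]-np.polyval(s,q[:,0]))<2][:,[0,2]].T,1); return np.arctan(s[0])
G=np.array([-65,0,31.])
def tool2(heel,yaw,p,a):
    _,R=tool(heel,yaw,p-a,-1); g=np.array(heel)+spR(yaw,p)@G
    return g-grasp_offset*R[:,2]*1.0, R
def heel_now(a):
    """actual heel position, pitch, yaw for slip a"""
    R=np.array(read_eef_rot()); g=np.array(read_tool_pos())+grasp_offset*R[:,2]; N=R@np.diag([1,-1,-1.])
    p=np.arcsin(N[2,0]); yaw=np.arctan2(N[1,0],N[0,0]); return g-spR(yaw,p+a)@G,yaw,p+a
E
python3 - <<'E'
from geo import *
for n in('b2','l1w'):print(n,np.degrees(slip(pickle.load(open(f'pics/{n}.pkl','rb')))))
a=slip(pickle.load(open('pics/l1w.pkl','rb'))); h,y,p=heel_now(a); print(h,np.degrees([y,p]))
# check the tilt-time slip with saved frames only; now compensate in small steps
for i,pt in enumerate([-9,-4,0,4]):
    P,R=tool2(h+[0,0,2*i],y,d(pt),a); movel(P,R,velocity=40)
    w=snap('wrist',f'c{i}'); a=slip(w); print(pt,'slip',np.degrees(a),'act pitch',np.degrees(heel_now(a)[2]),read_wrist_force().round(2),read_clock()); board(w)
E
```

```text
Traceback (most recent call last):
  File "geo.py", line 32, in slip
    s=np.polyfit(q[:,0],q[:,2],1); s=np.polyfit(*q[abs(q[:,2]-np.polyval(s,q[:,0]))<2][:,[0,2]].T,1); return np.arctan(s[0])
TypeError: expected non-empty vector for x
```

Run:
```python
from geo import *
a=slip(pickle.load(open('pics/l1w.pkl','rb'))); h,y,p=heel_now(a); print(np.degrees(a),h,np.degrees([y,p]))
if not -20<np.degrees(a)<-11: raise SystemExit
for i,pt in enumerate([-9,-4,0,4]):
    P,R=tool2(h+[0,0,2*i],y,d(pt),a); movel(P,R,velocity=40)
    w=snap('wrist',f'c{i}'); a=slip(w); print(pt,'slip',np.degrees(a),'act pitch',np.degrees(heel_now(a)[2]),read_wrist_force().round(2),read_clock()); board(w)
    if np.degrees(a)<-24: break
```

```text
-15.68870123757642 [ 641.05156696 -196.93104938  210.36527941] [-84.77369118 -15.69216522]
-9 slip -15.57142997326929 act pitch -8.968281671968896 [-0.6   0.25 -1.95] 17.2333
board 7783 7791 pitch,roll deg [-14.72   0.  ] z0 -14.4 x [ 1.   2.2 76.7] y [-48.1  47.3] yaw 0.75
-4 slip -19.305077377802387 act pitch -7.843859744194815 [-0.24 -0.35 -1.29] 17.5333
board 7058 7091 pitch,roll deg [-1.848e+01 -1.000e-02] z0 -19.5 x [-1.7  0.2 80.5] y [-47.6  27.9] yaw 0.73
0 slip -26.1047645113134 act pitch -6.918636494544263 [-0.13 -0.35 -2.14] 17.8667
board 5390 5395 pitch,roll deg [-25.27  -0.08] z0 -30.3 x [-8.9 -7.6 83.4] y [-47.2  31.2] yaw 89.99
```

Run:
```python
from geo import *
w=pickle.load(open('pics/c2.pkl','rb')); a=slip(w); h,y,p=heel_now(a); print(h,np.degrees([y,p,a]))
print(read_moment(),read_wrist_force(),read_gripper_force(),read_width(),read_clock(),spR(y,p)[:,1]@read_moment())
s=snap('side','d0'); c=snap('scene','d0c')
cv2.imwrite('pics/d0v.png',np.hstack([cv2.resize(s['img'][90:210,210:330,::-1],(400,400),interpolation=cv2.INTER_CUBIC),cv2.resize(c['img'][150:290,170:310,::-1],(400,400),interpolation=cv2.INTER_CUBIC)]))
```

```text
[ 640.80018073 -192.99974775  207.09550809] [-84.83116521  -6.91863649 -26.10476451]
[ 1.11461098  0.11513734 -0.0329851 ] [-0.13311007 -0.34943173 -2.14311395] 29.999901121482253 21.435021967771583 17.8667 1.1204512922860879
```

View pics/d0v.png

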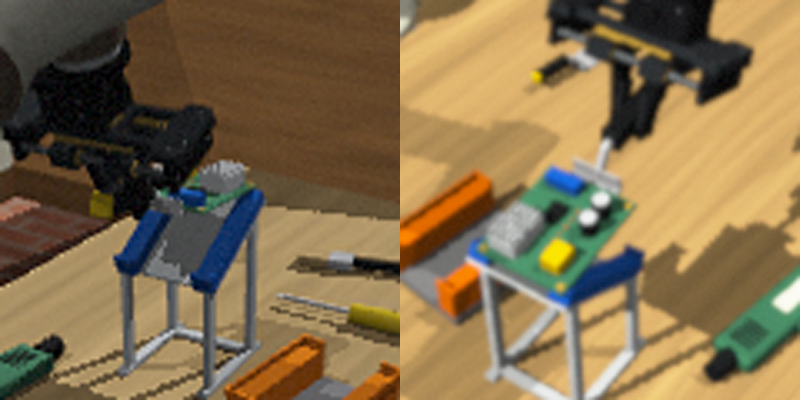

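The board rests steadily on the rack's upper end and the blade. Held at x -65 the handle slips under full load, so I'll pivot the board back onto the rails about the rack's upper end, withdraw, and regrip nearer the heel for a shorter lever arm. Checking reach first.

Run:
```python
from geo import *
w=pickle.load(open('pics/c2.pkl','rb')); a=slip(w); h,y,p=heel_now(a)
Rr=spR(YR,d(28)); C=SEAT+Rr@[64,0,0]
xc=(spR(y,p).T@(C-h)); print('C in spatula',xc)
for pt in(-7,0,10,20,26,28):
    P,R=tool2(C-spR(y,d(pt))@xc,y,d(pt),a); q=inverse_kinematics(P,R); print(pt,None if q is None else np.round(q,2),np.round(C-spR(y,d(pt))@xc,0))
for s in(-70,-120,-190):
    P,R=tool2(SEAT+Rr@[s,0,-9],YR,d(28),a); q=inverse_kinematics(P,R); print(s,None if q is None else np.round(q,2),P[2])
P,R=tool2([600,60,0],d(-80),0,a); print(inverse_kinematics(P,R))
for hh,yy,pp in((SEAT+Rr@[-190,0,-9.5],YR,d(28)),(SEAT+Rr@[-60,0,-9.5],YR,d(28)),([475,-160,25],YC,0),([480,0,25],YC,0),(np.array([600,60,0]),d(-80),0)):
    print(inverse_kinematics(*tool(hh,yy,pp,-1,g=(-35,0,31))))
```

```text
C in spatula [122.9242094   -0.13714205   1.50559368]
-7 [ 0.18  0.39 -0.13  0.37 -1.1  -0.27] [ 641. -194.  209.]
0 [ 0.22  0.41 -0.25  0.53 -1.04 -0.43] [ 641. -193.  194.]
10 [ 0.26  0.46 -0.39  0.76 -1.   -0.68] [ 641. -195.  172.]
20 [ 0.27  0.52 -0.5   0.98 -1.01 -0.92] [ 642. -201.  152.]
26 [ 0.26  0.57 -0.55  1.1  -1.05 -1.06] [ 642. -206.  140.]
28 [ 0.26  0.59 -0.56  1.14 -1.07 -1.1 ] [ 642. -208.  136.]
-70 [ 0.27  0.61 -0.57  1.15 -1.06 -1.12] 110.03567431730146
-120 [ 0.35  0.65 -0.56  1.09 -1.07 -1.17] 86.56209617800693
-190 [ 0.46  0.71 -0.53  1.01 -1.09 -1.22] 53.699086782994556
[ 0.62923477  0.61940763 -0.46195574  0.58560867 -0.79051707 -0.93444017]
[ 0.33572885  0.56279835 -0.45474723  0.68208557 -0.807369   -0.7875412 ]
[ 0.15030915  0.49816438 -0.38847637  0.67985826 -0.84118042 -0.56169314]
[ 0.07360843  0.39147873 -0.54201     0.         -0.6373076  -0.13120429]
[ 0.40936504  0.37865576 -0.5657545   0.         -0.62638607 -0.46696091]
[ 0.42668604  0.5665609  -0.28914535  0.         -0.71509008 -0.25215312]
```

```bash
cat >> geo.py <<'E'
def status(n):
    w=snap('wrist',n); a=slip(w); h,y,p=heel_now(a); c,b=board(w)
    N=np.array(read_eef_rot())@np.diag([1,-1,-1.]); o=np.array(read_tool_pos())-N@np.array([-65,0,31+grasp_offset])
    e=np.array([np.percentile(b[:,0],.3),0,0]); e[2]=c[0]*e[0]+c[2]; ew=o+N@e
    print(n,'slip %.1f pitch %.1f'%(np.degrees(a),np.degrees(p)),'boardpitch %.1f'%np.degrees(np.arcsin(N[2,0])+np.arctan(c[0])),'edge in blade',np.round(spR(y,p).T@(ew-h),1),'edge slope frame',np.round(spR(YR,d(28)).T@(ew-SEAT),1),'t %.1f'%read_clock(),flush=True)
    return a,h,y,p
E
python3 - <<'E'
from geo import *
a,h,y,p=status('r0'); C=SEAT+spR(YR,d(28))@[64,0,0]; xc=spR(y,p).T@(C-h)
for i,pt in enumerate((2,10,18,25)):
    P,R=tool2(C-spR(y,d(pt))@xc,y,d(pt),a); movel(P,R,velocity=45); a,h,y,p=status(f'r{i+1}')
    if np.degrees(a)<-34: break
E
```

```text
board 5192 5211 pitch,roll deg [-26.09  -0.11] z0 -29.7 x [-8.4 -7.2 78.4] y [-47.1  34.5] yaw 0.12
r0 slip -26.3 pitch -7.1 boardpitch -6.9 edge in blade [10.8  0.1  5.3] edge slope frame [-26.3   0.4  66.7] t 18.0
board 5134 5145 pitch,roll deg [-26.28  -0.03] z0 -29.8 x [-7.7 -5.9 77.1] y [-47.2  29.1] yaw 0.47
r1 slip -26.3 pitch 2.0 boardpitch 2.0 edge in blade [11.6  0.1  5.3] edge slope frame [-34.6   0.7  51.8] t 18.8
board 5371 5376 pitch,roll deg [-26.34  -0.07] z0 -29.7 x [-7.7 -6.4 79.4] y [-47.1  45.4] yaw 0.3
r2 slip -26.2 pitch 10.0 boardpitch 9.9 edge in blade [11.6  0.1  5.3] edge slope frame [-40.7   0.9  37.7] t 19.6
board 5369 5372 pitch,roll deg [-26.24  -0.08] z0 -29.6 x [-8.8 -7.5 64.5] y [-46.9  44.4] yaw 34.89
r3 slip -26.3 pitch 17.9 boardpitch 17.9 edge in blade [10.3  0.1  5.4] edge slope frame [-46.3   1.1  22.9] t 20.3
board 5711 5718 pitch,roll deg [-26.28  -0.04] z0 -29.6 x [-9.5 -8.7 81. ] y [-46.9  25.6] yaw 0.42
r4 slip -26.5 pitch 24.7 boardpitch 24.9 edge in blade [9.6 0.1 5.8] edge slope frame [-49.    1.3   9.4] t 21.0
```

Run:
```python
from geo import *
Rr=spR(YR,d(28)); a,h,y,p=status('q0'); s0=(Rr.T@(h-SEAT)); print('heel slope frame',s0)
P,R=tool2(SEAT+Rr@[s0[0],0,-3],YR,d(27.5),a); movel(P,R,velocity=45)
P,R=tool2(SEAT+Rr@[s0[0],0,-9],YR,d(28),a); movel(P,R,velocity=30); a,h,y,p=status('q1')
P,R=tool2(SEAT+Rr@[s0[0]-15,0,-9],YR,d(28),a); movel(P,R,velocity=60); a,h,y,p=status('q2')
```

```text
board 5717 5727 pitch,roll deg [-26.36  -0.05] z0 -29.4 x [-9.9 -8.7 80.6] y [-46.7  26.3] yaw 0.69
q0 slip -26.2 pitch 25.0 boardpitch 24.9 edge in blade [9.  0.2 5.5] edge slope frame [-49.5   1.2   9.6] t 21.1
heel slope frame [-58.72197128   1.13365105   4.59522444]
board 6234 6237 pitch,roll deg [-26.22  -0.12] z0 -21.7 x [-7.9 -7.1 87.1] y [-45.9  29.4] yaw 89.92
q1 slip -26.2 pitch 28.0 boardpitch 28.0 edge in blade [ 7.8 -0.  12.4] edge slope frame [-50.8   0.    3.4] t 21.9
board 5885 5894 pitch,roll deg [-26.19  -0.13] z0 -21.7 x [ 6.2  6.9 87. ] y [-45.9  46. ] yaw 0.14
q2 slip -26.1 pitch 28.1 boardpitch 28.0 edge in blade [23.5 -0.  12.2] edge slope frame [-50.5   0.1   3.4] t 22.3
```

The board is back on the rails, with its edge at -50.5 mm along the slope. Now the regrip on the table.

```bash
sed -i 's/\[-65,0,31+grasp_offset\]/[G[0],0,31+grasp_offset]/g' geo.py
python3 - <<'E'
from geo import *
Rr=spR(YR,d(28)); a=d(-26.2); T=np.array([600.,60,0]); y=d(-82)
P,R=tool2(SEAT+Rr@[-190,0,-9],YR,d(28),a); movel(P,R,velocity=150)
P,R=tool2(T+[0,0,40],y,0,a); goto(P,R)
P,R=tool2(T+[0,0,1],y,0,a); print('touch',movel(P,R,velocity=50,contact_N=3))
open_gripper(); print(read_clock())
P,R=tool(T,y,0,-1,g=(-65,0,31)); movel(P,R,velocity=100)
import geo
blade('g0')   # nominal frame G -65 on table
c=pickle.load(open('pics/g0.pkl','rb')); Q=inspat(c).reshape(-1,3); h=cv2.cvtColor(c['img'],cv2.COLOR_RGB2HSV).reshape(-1,3)
k=(abs(Q[:,1])<45)&(Q[:,0]<110)&(Q[:,0]>-10)&(Q[:,2]>-3)&(Q[:,2]<25)&(h[:,1]<60)&(h[:,2]>80); B=Q[k&(Q[:,2]>11)]; print('lip top x',np.percentile(B[:,0],[5,50,95]),'y',np.percentile(B[:,1],[1,99]),'z',np.median(B[:,2]),len(B)); print(read_clock())
E
```

```text
touch True
25.9417
g0 11431 pitch,roll deg [-0.09463916  0.0326108 ] z0 3.506598198982676 tip 66.16538667915908 lat [-27.41045688  25.81569308] yaw 89.99978637695312
lip top x [-7.28365321  0.05196088  1.91545877] y [-27.13928501  25.51685822] z 16.659465246080817 980
26.7
```

```bash
sed -i 's/G=np.array(\[-65,0,31.\])/G=np.array([-35,0,31.])/' geo.py
python3 - <<'E'
from geo import *
Rr=spR(YR,d(28)); at=lambda s,n: SEAT+Rr@[s,0,n]; g=tuple(G)
T=np.array([600.,60,0.5]); y=d(-82)
to(T,y,0,80,g=g); close(); print(read_width(),read_gripper_force())
to(T+[0,0,60],y,0,150,g=g); blade('g1')
to(at(-190,-9),YR,d(28),g=g); blade('g2')
P,Q=tool(at(-52.5,-9),YR,d(28),-1,g=g); print('contact',movel(P,Q,velocity=70,contact_N=5),np.array(read_tool_pos())-P)
w=snap('wrist','g3'); c,b=board(w); print(read_clock())
E
```

```text
21.7375221860053 29.98859005048871
g1 15989 pitch,roll deg [-0.25212428  0.08075044] z0 3.363262127507581 tip 95.80514630161888 lat [-26.87635334  26.11594104] yaw 89.9389419555664
g2 16052 pitch,roll deg [-0.19792917 -0.09928759] z0 2.1232889738776106 tip 96.18651607804397 lat [-27.88674223  25.07970796] yaw 89.88148498535156
contact False [-0.03884725  0.3016858  -0.25223783]
board 13326 13373 pitch,roll deg [ 0.   -0.12] z0 12.5 x [ 3.8  5.  93. ] y [-46.2  32.8] yaw 0.51
31.8
```

Run:
```python
from geo import *
Rr=spR(YR,d(28)); h=SEAT+Rr@[-52.5,0,-9]; g=tuple(G)
for i,dz in enumerate((13,20,30)):
    to(h+[0,0,dz],YR,d(28),35,g=g); c,b=board(snap('wrist',f'u{i}')); print(dz,read_clock(),flush=True)
    if np.degrees(np.arctan(c[0]))<-4: print('SLIP'); break
```

```text
board 12864 12918 pitch,roll deg [-4.    0.03] z0 12.7 x [ 3.9  5.1 95.2] y [-45.8  30.1] yaw 1.02
13 32.375
SLIP
```

The lip pushed the board's edge up-slope, because a vertical lift has an up-slope component, and carried the edge by friction. I'll go back down, back off a little, and lift square to the slope.

Run:
```python
from geo import *
Rr=spR(YR,d(28)); at=lambda s,n: SEAT+Rr@[s,0,n]; g=tuple(G)
to(at(-52.5,-9),YR,d(28),50,g=g); c,b=board(snap('wrist','v0'))
to(at(-54,-9),YR,d(28),40,g=g); c,b=board(snap('wrist','v1'))
for i,n in enumerate((-3,2,7)):
    to(at(-54,n),YR,d(28),30,g=g); c,b=board(snap('wrist',f'v{i+2}')); print(n,read_clock(),flush=True)
    if np.degrees(np.arctan(c[0]))<-4: print('SLIP'); break
```

```text
board 13431 13474 pitch,roll deg [-0.05 -0.08] z0 12.5 x [ 7.1  8.1 92.8] y [-45.2  32.2] yaw 0.15
board 13378 13406 pitch,roll deg [-0.01 -0.17] z0 12.2 x [ 8.4  9.5 93.1] y [-45.1  33.7] yaw 0.73
board 12214 12243 pitch,roll deg [-0.03 -0.12] z0 6.2 x [ 6.3  7.6 95. ] y [-44.7  32.6] yaw 89.93
-3 33.5333
board 11744 11766 pitch,roll deg [-0.56  0.02] z0 5.9 x [ 4.6  5.9 95.4] y [-44.3  32.1] yaw 0.24
2 33.9
board 11801 11828 pitch,roll deg [-0.53  0.02] z0 5.9 x [ 4.1  5.8 95.4] y [-44.2  31.9] yaw 0.09
7 34.2667
```

Run:
```python
from geo import *
Rr=spR(YR,d(28)); at=lambda s,n: SEAT+Rr@[s,0,n]; g=tuple(G)
h=at(-54,45); to(h,YR,d(28),60,g=g); c,b=board(snap('wrist','x0')); print(read_clock())
for i,(dh,p) in enumerate((([0,15,25],20),([0,25,45],11),([0,35,55],3))):
    to(h+dh,YR,d(p),60,g=g); c,b=board(snap('wrist',f'x{i+1}')); print(p,read_clock(),(h+dh)[2],flush=True)
    if np.degrees(np.arctan(c[0]))<-5: print('SLIP'); break
```

```text
board 9950 9962 pitch,roll deg [-0.54  0.01] z0 6.0 x [ 4.7  8.2 95.4] y [-40.2  31.6] yaw 89.92
35.1
board 9691 9698 pitch,roll deg [-0.55  0.02] z0 5.8 x [ 4.5  7.  95.4] y [-42.2  28.8] yaw 0.73
20 35.8667 204.38117728821362
board 9910 9919 pitch,roll deg [-0.63  0.01] z0 5.9 x [ 4.1  6.4 95.4] y [-43.4  53.5] yaw 89.83
11 36.525 224.38117728821362
board 10637 10648 pitch,roll deg [-0.51  0.05] z0 5.9 x [ 4.3  7.  95.5] y [-43.3  54.6] yaw 89.64
3 37.0167 234.38117728821362
```

Run:
```python
from geo import *
w=pickle.load(open('pics/x3.pkl','rb')); c,b=board(w)
for x in range(4,96,8):
    s=b[(b[:,0]>=x)&(b[:,0]<x+8)]; print(x,len(s),np.round(np.percentile(s[:,1],[.5,2,98,99.5]),1))
L=b[(abs(b[:,1])<25)]
for y in range(-50,60,10):
    s=b[(b[:,1]>=y)&(b[:,1]<y+10)]
    if len(s): print('y',y,len(s),np.round(s[:,0].min(),1))
Q=inspat(w); s=Q[(abs(Q[...,1])<40)&(Q[...,0]<6)&(Q[...,0]>-6)&(Q[...,2]>9)&(Q[...,2]<22)]; print('lip',np.percentile(s,[2,50,98],axis=0).round(1))
```

```text
board 10637 10648 pitch,roll deg [-0.51  0.05] z0 5.9 x [ 4.3  7.  95.5] y [-43.3  54.6] yaw 89.64
4 586 [ 6.5  7.1 54.5 55. ]
12 725 [ 4.4  5.3 54.7 55.3]
20 855 [-29.2 -26.8  54.2  55. ]
28 1551 [-31.1 -29.9  53.6  54.5]
36 1452 [-36.3 -34.2  53.6  54.6]
44 1334 [-43.  -40.7  51.2  53.2]
52 1488 [-43.9 -43.2  49.9  52.1]
60 1467 [-41.8 -39.4  49.5  51.4]
68 670 [-0.3  3.3 50.3 51.3]
76 261 [ 3.9  4.8 26.9 50.4]
84 116 [-43.6 -43.6  50.7  51. ]
92 125 [-43.9 -43.7  52.2  53.2]
y -50 291 46.3
y -40 849 27.0
y -30 1133 26.2
y -20 873 26.2
y -10 483 25.7
y 0 1712 4.5
y 10 2197 4.0
y 20 1828 4.0
y 30 267 4.1
y 40 384 13.8
y 50 620 3.3
lip [[ -5.2 -25.9   9.3]
 [  0.8  -1.1  15.8]
 [  2.7  25.4  21. ]]
```

```bash
cat >> geo.py <<'E'
def edges(w,z0=5.9):
    Q=inspat(w); q=Q[(abs(Q[...,2]-z0)<3)&(Q[...,0]>2)&(Q[...,0]<92)&(abs(Q[...,1])<75)]
    X=[];lo=[];hi=[]
    for x in range(6,90,4):
        s=q[(q[:,0]>=x)&(q[:,0]<x+4),1]
        if len(s)>10: X.append(x+2);lo.append(s.min());hi.append(s.max())
    X,lo,hi=map(np.array,(X,lo,hi)); ok=(hi-lo>96)&(hi-lo<103)
    print(np.c_[X,lo,hi].round(1).tolist() if ok.sum()<4 else '', 'centre line',np.polyfit(X[ok],(lo+hi)[ok]/2,1),'width',np.median((hi-lo)[ok]),ok.sum())
    e=[q[(q[:,1]>=y)&(q[:,1]<y+10),0].min().round(1) for y in range(-40,50,10)]; print('front edge x by y',e)
E
python3 - <<'E'
from geo import *
edges(pickle.load(open('pics/x3.pkl','rb')))
E
```

```text
centre line [0.00788448 4.95910511] width 100.09693246551946 21
front edge x by y [np.float64(4.0), np.float64(2.0), np.float64(2.0), np.float64(2.0), np.float64(2.0), np.float64(2.0), np.float64(2.0), np.float64(3.2), np.float64(3.4)]
```

The board is flush on the blade with its centre at about (63.5, +5.4) in the spatula frame. Carrying it to above the cradle.

```bash
cat >> geo.py <<'E'
def orange(w):
    Q=inspat(w); h=cv2.cvtColor(w['img'],cv2.COLOR_RGB2HSV); k=(h[...,0]<16)&(h[...,1]>150)&(Q[...,0]>-30)&(Q[...,0]<150)&(abs(Q[...,1])<90)&(Q[...,2]<20)&(Q[...,2]>-80); q=Q[k]; top=q[q[:,2]>np.percentile(q[:,2],98)-5]
    print('orange y',np.percentile(q[:,1],[.5,2,98,99.5]).round(1),'x min',np.percentile(q[:,0],[.5,2]).round(1),'rim top z',np.median(top[:,2]).round(1), 'rect',cv2.minAreaRect(q[:,:2].astype(np.float32)))
E
python3 - <<'E'
from geo import *
g=tuple(G); off=np.array([63.5,2.9,0]); hc=CR-spR(YC,0)@off; p=d(.5)
to([hc[0],hc[1],232],YC,p,130,g=g); c,b=board(snap('wrist','y0')); print(read_clock())
to([hc[0],hc[1],70],YC,p,120,g=g); pause(.1); w=snap('wrist','y1'); c,b=board(w); edges(w,c[2]); orange(w); print(hc,read_clock())
E
```

```text
board 10363 10373 pitch,roll deg [-0.51 -0.  ] z0 5.6 x [ 4.8  8.2 95. ] y [-43.4  54.5] yaw 0.22
38.5
board 10044 10053 pitch,roll deg [-0.53 -0.02] z0 5.6 x [ 3.8  6.2 95.3] y [-42.6  53.9] yaw 89.76
 centre line [0.00816042 4.66203503] width 100.18632745280915 21
front edge x by y [np.float64(3.5), np.float64(2.0), np.float64(2.0), np.float64(2.0), np.float64(2.0), np.float64(2.0), np.float64(2.0), np.float64(3.1), np.float64(3.1)]
orange y [-75.1 -59.2  58.3  60.6] x min [-9.  -8.5] rim top z -17.5 rect ((15.730079650878906, -8.864028930664062), (96.11813354492188, 183.29100036621094), 35.070655822753906)
[ 468.96012444 -158.73835897    0.        ] 40.15
```

Run:
```python
from geo import *
w=pickle.load(open('pics/y1.pkl','rb')); Q=inspat(w); h=cv2.cvtColor(w['img'],cv2.COLOR_RGB2HSV)
k=(h[...,0]<16)&(h[...,1]>150)&(abs(Q[...,1])<90)
for x in range(-10,100,8):
    s=Q[k&(Q[...,0]>=x)&(Q[...,0]<x+8)&(Q[...,2]>-22)&(Q[...,2]<-12)][:,1]; l=s[s<0]; r=s[s>0]
    t=Q[(abs(Q[...,2]+27)<6)&k&(Q[...,0]>=x)&(Q[...,0]<x+8)][:,1]; tl=t[t<0]; tr=t[t>0]
    f=lambda v:None if len(v)<4 else np.percentile(v,[2,98]).round(1).tolist()
    print(x,'rim',f(l),f(r),'rail',f(tl),f(tr))
```

```text
-10 rim [-56.8, -34.1] [38.3, 60.3] rail [-55.4, -35.2] [38.3, 60.2]
-2 rim [-58.2, -54.5] None rail [-55.4, -53.7] None
6 rim [-58.5, -54.4] None rail [-54.9, -53.7] None
14 rim [-58.6, -54.6] None rail [-54.4, -53.9] None
22 rim [-59.0, -54.9] None rail [-54.4, -53.5] None
30 rim [-59.0, -54.9] None rail None None
38 rim [-59.2, -55.1] None rail [-55.1, -53.1] None
46 rim [-59.2, -55.3] None rail [-55.6, -53.2] None
54 rim [-59.4, -55.3] None rail [-55.7, -53.2] None
62 rim [-59.2, -55.3] None rail [-54.6, -53.2] None
70 rim [-59.3, -55.6] None rail [-54.5, -53.3] None
78 rim [-58.6, -55.3] None rail [-53.8, -53.5] None
86 rim [-56.2, -55.7] None rail [-54.7, -52.8] None
94 rim [-56.2, -55.3] None rail [-54.1, -52.8] None
```

Aligned: the board is about 2.6 mm from the cradle's centreline and the blade clears its rails by about 4 mm. Setting it down.

Run:
```python
from geo import *
g=tuple(G); off=np.array([63.5,2.9,0]); hc=CR-spR(YC,0)@off; p=d(.5); Z=lambda z,b=0: np.array([hc[0],hc[1],z])-b*spR(YC,0)[:,0]
to(Z(50),YC,p,70,g=g); to(Z(36),YC,p,15,g=g); c,b=board(snap('wrist','z0')); print(read_clock(),flush=True)
to(Z(29),YC,p,30,g=g); w=snap('wrist','z1'); c,b=board(w); edges(w,c[2]); print(read_clock(),read_wrist_force())
```

```text
board 8737 8739 pitch,roll deg [-0.53 -0.03] z0 12.2 x [ 3.7  5.6 92.3] y [-33.   48.3] yaw 3.86
41.7167
board 10564 10581 pitch,roll deg [-0.52 -0.  ] z0 19.5 x [ 3.9  5.7 90.8] y [-35.7  43.6] yaw 3.97Traceback (most recent call last):
  File "<stdin>", line 4, in <module>
  File "geo.py", line 54, in edges
    print(np.c_[X,lo,hi].round(1).tolist() if ok.sum()<4 else '', 'centre line',np.polyfit(X[ok],(lo+hi)[ok]/2,1),'width',np.median((hi-lo)[ok]),ok.sum())
                                                                                ~~~~~~~~~~^^^^^^^^^^^^^^^^^^^^^^^
    raise TypeError("expected non-empty vector for x")
TypeError: expected non-empty vector for x
```

Run:
```python
from geo import *
g=tuple(G); off=np.array([63.5,2.9,0]); hc=CR-spR(YC,0)@off; p=d(.5); Z=lambda z,b=0: np.array([hc[0],hc[1],z])-b*spR(YC,0)[:,0]
P,R=tool(Z(29,160),YC,p,-1,g=g); print('hit',movel(P,R,velocity=80,contact_N=6)); 
c,b=board(snap('wrist','e0')) if 0 else (0,0); print(read_clock(),read_tool_pos()-P,flush=True)
P,R=tool(Z(0.5,160),YC,d(.3),-1,g=g); print('touch',movel(P,R,velocity=40,contact_N=3)); print(read_tool_pos()-P)
open_gripper(); to(Z(110,160),YC,0,120,g=g); print(read_clock())
w=snap('wrist','e1'); s=snap('side','e1s')
cv2.imwrite('pics/e1v.png',np.hstack([cv2.resize(s['img'][110:260,200:350,::-1],(400,400),interpolation=cv2.INTER_CUBIC),cv2.resize(w['img'][:,:,::-1],(400,300))[[*range(300)]+[299]*100]]))
# board world pose from side view
P=cloud(s); h=cv2.cvtColor(s['img'],cv2.COLOR_RGB2HSV); q=P[(h[...,0]>45)&(h[...,0]<90)&(h[...,1]>80)&(abs(P[...,0]-468)<90)&(abs(P[...,1]+222)<100)&(P[...,2]>35)&(P[...,2]<65)]
A=np.c_[q[:,:2],np.ones(len(q))]; k=abs(q[:,2]-np.median(q[:,2]))<5; cc=np.linalg.lstsq(A[k],q[k,2],rcond=None)[0]; print('side board',cv2.minAreaRect(q[:,:2].astype(np.float32)),np.median(q[:,2]),np.degrees(cc[:2]))
P=cloud(w); h=cv2.cvtColor(w['img'],cv2.COLOR_RGB2HSV); q=P[(h[...,1]<60)&(h[...,2]>80)&(abs(P[...,0]-480)<60)&(P[...,1]<5)&(P[...,1]>-125)&(P[...,2]<8)]; A=np.c_[q[:,:2],np.ones(len(q))]; cc=np.linalg.lstsq(A,q[:,2],rcond=None)[0]; print('blade z',np.median(q[:,2]),np.degrees(cc[:2]),len(q))
```

```text
hit False
44.3 [-0.07428792 -0.29333358 -0.03468358]
touch True
[-0.53858365 -0.13102056 -0.30691455]
47.325
side board ((467.3446350097656, -220.78097534179688), (122.64031219482422, 93.61479187011719), 89.44720458984375) 46.7326066592467 [0.1754479  0.05272443]
blade z 3.2927241919300343 [-0.05278763  0.10215914] 7620
```

View pics/e1v.png

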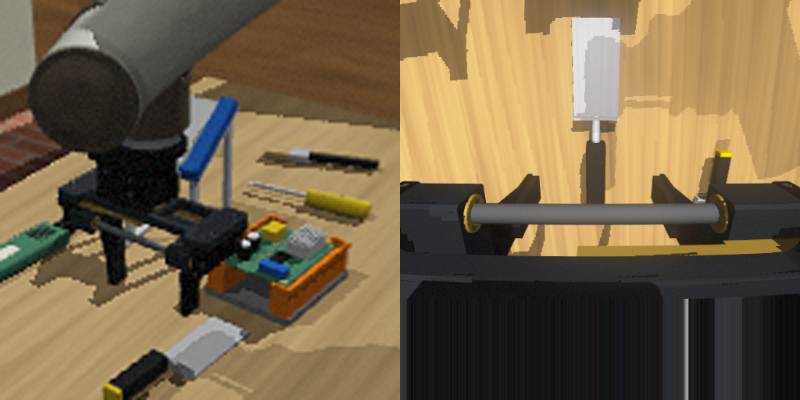

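The last picture shows the board lying level inside the cradle's rim (left, about (290,250)). The spatula is flat on the table, clear of everything (blade at (205,345) left, (596,70) right). The board is within about 2 mm of centre, and the blade top is at z 3.3 mm. Handing in.

```bash
python3 -c "
from rig import *
print(read_clock(),job_done(),read_clock())"
```

```text
the job is handed in; nothing more can be done
the job is handed in; nothing more can be done
```

I handed the job in at about 47 s (limit 61 s), with no verdict returned: my last measurements had the board level in the cradle about 2 mm off centre, and the spatula flat on the table clear of everything. The first lift slipped in the grip, so I set the board back on the rack, regripped nearer the blade and lifted again.

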